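# Seat a core tube in the V-rest of the bench caliper

### The job

Measure the orange-capped core tube: stand it on the bed of the bench caliper between the sliding jaw and the V-rest, slide the jaw up to push the tube into the V until it sits centred against both V faces, press the tube with about 10 N for a second, and leave it standing there with the jaw touching it. It is a delicate instrument: never load either V face with more than 9 N. Leave the blue and green tubes where they stand.

Things in the scene. Friction and masses are not known exactly. Their poses are not given: they have to be found in the camera images.
- tube_orange: The tube to measure: a closed aluminium soil-core tube, plain round cylinder 40 mm in diameter and 85 mm tall, about 0.22 kg (0.17 to 0.29), upright on the table with a bright orange cap (the top 14 mm, same diameter). Origin at the centre of its underside, z up along the tube.
- tube_blue: A like tube with a blue cap (40 mm diameter, 85 mm tall, origin under its centre); to be left standing where it is. The three tubes swap places from run to run.
- tube_green: A like tube with a green cap (40 mm diameter, 85 mm tall, origin under its centre); to be left standing where it is.
- gauge: Bench caliper fixed to the table: a dark steel bed 260 x 100 mm, top 12 mm above the table. Its x axis lies level and points from the jaw towards the V-rest, y to the left of that, z up. Origin on the table straight below the seat (see seat); the bed reaches from x = -195 to +65 mm, with a green backing block 48 mm high behind the V from x = +31 mm on. Everything on it is rigid apart from the sliding jaw.
- seat (a point): The point on the top of the bed (12 mm above the table) where the centre of the tube's underside is when the tube rests against both V faces. Axes as the gauge's.
- vee_left: The left (+y) face of the V-rest: an upright bright steel plate 40 mm high above the bed, 59 mm long, at 45 degrees to the gauge's x axis. The V opens towards the gauge's -x, 90 degrees included, 84 mm wide between the inner edges of its mouth (at x = -13 mm); its apex is at x = +28 mm and the outer corners of the plates reach y = +-53 mm. This body's origin and axes are those of seat.
- vee_right: The right (-y) face of the V-rest, mirror image of the left one. Origin and axes as seat. The tube slides on the V faces and the bed with a friction coefficient of 0.24 to 0.36; a tube pushed by the jaw slides along the face it meets first until it bears on both.
- jaw (a joint): Travel of the sliding jaw in m: 0 fully open (face 100 mm short of the seat), growing as it slides along the gauge's +x towards the V; it touches a seated 40 mm tube at 0.080. Starts between 0 and 0.020. The jaw does not spring back. It slides with 2 to 3 N of friction plus 8 N per m/s and stays where it is left.
- jaw_face (a point): Centre of the jaw's flat, white, slippery nylon pressing face (friction coefficient 0.1 to 0.15; 50 mm wide, 38 mm high, facing gauge +x), 20 mm above the bed. Axes as the gauge's.
- jaw_post (a point): Top centre of the red upright post by which the jaw is pushed or pulled: 16 mm in diameter, 65 mm behind the jaw face (towards gauge -x), its top 90 mm above the table and its foot (on the bar) 26 mm above the table; the bar is 20 mm wide. Between the post and the 14 mm thick jaw plate there are 43 mm free.
There are look-alikes about, which are no part of the job. Leave any red or yellow look-alike of the tube_orange alone.

How it is judged:
On the way:
1. the orange tube, upright on the caliper's bed, is pressed against both V faces at once, at least 3.5 N on each, for 0.5 s (contact force between tube_orange and vee_left above 3.5 N and contact force between tube_orange and vee_right above 3.5 N and z of tube_orange in the frame of seat below 0.003 m and angle between tube_orange's own z axis and vertical below 0.06 rad), for 0.5 s.
At the end, for the whole second after the job is handed in: The orange tube stands upright (within 0.04 rad) and still on the caliper's bed with its underside's centre within 2 mm of the seat, that is against both V faces; the jaw face touches it (at most 21.5 mm from its axis, 1.5 mm more than its radius); the tube is let go (distance between tube_orange and seat below 0.002 m and angle between tube_orange's own z axis and vertical below 0.04 rad and x of tube_orange in the frame of jaw_face below 0.0215 m and linear speed of tube_orange below 0.01 m/s and contact force between tube_orange and the fingers below 0.05 N).
It fails at once if a V face is loaded by the tube with more than 9 N (contact force between tube_orange and vee_left above 9 N or contact force between tube_orange and vee_right above 9 N).
It fails at once if the robot presses on the V-rest with more than 9 N (contact force between any of the arm, the fingers and vee_left above 9 N or contact force between any of the arm, the fingers and vee_right above 9 N).
It fails at once if the blue or the green tube is moved by more than 15 mm (distance of any of tube_blue, tube_green from where it was at the start of the episode above 0.015 m).
It also fails if it takes over 69 s, if anything falls off the work surface, if the arm or the gripper's body presses on something with over 40 N, if the wrist force passes 120 N, or if a joint passes its speed limit or range.

### The arm

A 6-joint arm with a two-finger parallel gripper is mounted at the origin on the work surface. World frame = base frame: x ahead of the robot, y to its left, z up, the work surface at z = 0. Lengths are in m, angles in rad, forces in N, time in s.
With the tool pointing down it reaches from about 0.25 to 0.8 m from the base axis. Payload 3.9 kg.
Tool frame: the origin (TCP) lies midway between the tips of the shut fingers; the grasp point (between the pads) lies 19 mm behind it (bot.tcp_to_grasp is the distance from the TCP to the grasp point, in m); z points along the fingers, y is the line along which they close (so a half turn about z gives the same grasp; the last joint's range is limited). The gripper opens to 85 mm and grips with 20 to 120 N. Pads are 22 mm wide; open, the fingers measure 114 mm over their backs; the gripper's body (76 mm by 85 mm) begins 54 mm behind the grasp point. The pads swing forward as they close: fully open they stand 13 mm farther back than shut.
Start: joints at [1.123, 0.26, -0.138, 1.173, 0, 1.571], TCP at [0.227, 0.473, 0.231] pointing down, gripper open.
Joint ranges: [-2.78, 2.78], [-0.83, 1.72], [-1.28, 1.37], [-1.9, 2.12], [-1.57, 1.48], [-3.14, 3.14]. Speed limits (rad/s): [2.57, 2.57, 3.14, 3.14, 3.14, 3.14].

### API

Orientations are given as a unit quaternion [x, y, z, w].
In Python, from rig import bot, viewer gives the robot as it stands. The module is installed in compiled form; this text tells all that it offers.
- The arm moves only by the shell command python3 -m handwheel 'ROWS' [FORCE]. ROWS is JSON, a list of rows, each a list of 7 numbers: the shift along the tool's x, y, z in units of 40 mm (1.0 is 40 mm), then the turn, a rotation vector about the tool's x, y, z in degrees, then the finger opening in mm, from 0 to 85.4. A call has 1 to 12 rows; each row is the pose to reach, as a shift and turn from the pose commanded when the call began, along the tool's axes at that moment; what a row does not reach only later rows make up. A row lasts 1/10 s, in which the tool goes at most 50 mm and 8.59 degrees, less where a joint would pass 70% of its speed; a pose out of reach is approached as far as the arm can. A call with a gripper value outside its range is refused whole. The fingers move at their own pace and stop on an object; FORCE is the grip in N (left out, the last holds). Time passes only in rows, so rows that repeat a pose let the fingers close. It gives the time, the measured TCP pose, the force, the opening and the grip force at its end, in the units of the state.
- bot.read_state(): the state, without advancing time (a new reading comes with each control period).
- viewer.capture(name): name is "scene" or "top" or "wrist"; returns a dict with "frame" (384x512x3 uint8, red, green, blue), "mtx" (3x3 intrinsics, pixels), "R" (3x3) and "t" (3): a world point X has camera coordinates R X + t. Camera axes: x right, y down, z forward; pixel columns grow to the right and rows downward; lengths in m; the calibration is good to about 2 mm. A picture is of the moment at which its call begins. There is no depth.
- bot.sign_off(): hands the job in; it is judged then, once.
The state is a dict: "time_s": time; "joint_pos": joint angles; "qvel": joint speeds; "tau": joint torques, N m; "tool_pos": TCP position; "orientation": TCP orientation; "wrist_force": force on the tool from outside, world axes, zero at the start; "torque": the same for the moment, N m; "gripper_width": finger opening in m; "finger_force": force on a finger pad.
Only numpy, scipy, OpenCV 4.12 (cv2) and the standard library are available. Lean on these libraries where they do the work, as an engineer would, in place of code of your own. Each camera call takes 0.05 s, during which the arm holds its last target. There are 200 camera calls.

## Working session

There is one attempt and no reset: what is moved stays moved. The work goes in short steps, Python scripts to look and compute and a shell command to move; the robot and the scene stay as the last step left them, time stands still between calls to the robot, and variables do not carry over. Pictures are saved under pics/ and viewed, at most 10 in all, crops included, and the job is handed in when it is done.

```bash
mkdir -p pics
cat > h.py <<'E'
import numpy as np, cv2
from rig import bot, viewer
def cap(n,save=None):
    c=viewer.capture(n)
    if save: cv2.imwrite('pics/'+save,cv2.cvtColor(c['frame'],cv2.COLOR_RGB2BGR))
    np.savez('/tmp/'+n+'.npz',**c)
    return c
def ray(c,u,v):
    R=np.array(c['R']);t=np.array(c['t'])
    d=R.T@np.linalg.solve(np.array(c['mtx']),[u,v,1.]);return -R.T@t,d/np.linalg.norm(d)
def onz(c,u,v,z):
    o,d=ray(c,u,v);return o+d*(z-o[2])/d[2]
def proj(c,X):
    p=np.array(c['mtx'])@(np.array(c['R'])@np.array(X)+c['t']);return p[:2]/p[2]
def tri(rays):
    A=np.zeros((3,3));b=np.zeros(3)
    for o,d in rays:
        P=np.eye(3)-np.outer(d,d);A+=P;b+=P@o
    X=np.linalg.solve(A,b);return X,[np.linalg.norm(np.cross(X-o,d)) for o,d in rays]
E
python3 - <<'E'
from h import *
a=cap('scene','scene0.png');b=cap('top','top0.png')
s=bot.read_state();print(s)
for c in(a,b): print(ray(c,256,192))
E
```

```text
{'time_s': 0.1, 'joint_pos': array([ 1.12301533e+00,  2.60611535e-01, -1.39238012e-01,  1.17274916e+00,
        1.02618823e-05,  1.57077583e+00]), 'qvel': array([-1.63094283e-03, -1.78201010e-03,  2.03954492e-03,  9.00856509e-04,
       -2.25273022e-03, -7.20046768e-05]), 'tau': array([ 8.32938258e-04, -4.06509161e+01,  2.54527491e+01,  1.01164874e-02,
        7.29660087e-05,  8.23001699e-06]), 'tool_pos': array([0.22703046, 0.47267143, 0.23055251]), 'orientation': array([ 2.22014611e-01,  9.75042922e-01, -8.77557436e-04, -2.05098637e-04]), 'wrist_force': array([-0.01988691,  0.40526779, -0.47318951]), 'torque': array([ 0.00235026, -0.04495072,  0.00494083]), 'finger_force': 0.0, 'gripper_width': 0.08564275393928146}
(array([ 1.23290872, -0.1578926 ,  0.63572547]), array([-0.77304318,  0.24175317, -0.58648073]))
(array([0.43798955, 0.07597   , 0.76294578]), array([ 0.08581014, -0.03435443, -0.99571903]))
```

View pics/scene0.png

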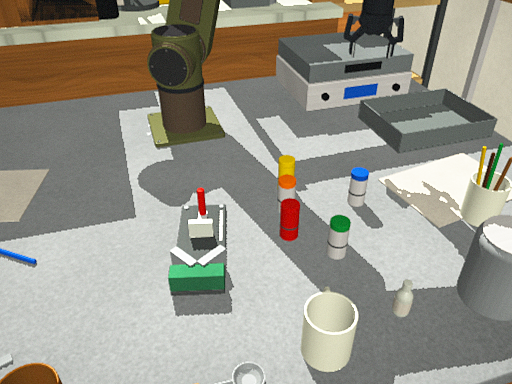

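View pics/top0.png

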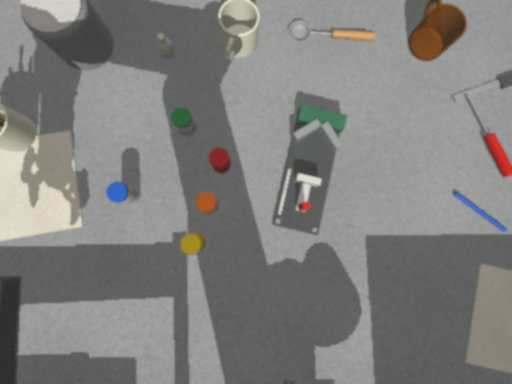

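The top view shows yellow (191,244), orange (206,202), red (219,159), blue (118,192) and green (180,118) caps. The caliper bed is around (310,175), with the red post at (305,206), the white jaw face at (308,181) and the V apex near (318,125). The red, orange and yellow tubes are possible candidates. Only the one at top (206,202) / scene (287,182) has a bright orange cap with a grey body. I'll confirm that in a crop and measure.

```bash
cat > m.py <<'E'
from h import *
def load(n): return dict(np.load('/tmp/'+n+'.npz'))
def blobs(c,lo,hi,amin=15):
    h=cv2.cvtColor(c['frame'],cv2.COLOR_RGB2HSV)
    m=cv2.inRange(h,np.array(lo),np.array(hi))
    n,l,s,ce=cv2.connectedComponentsWithStats(m)
    return [(s[i].tolist(),ce[i].round(1).tolist()) for i in range(1,n) if s[i,4]>=amin],m
E
python3 - <<'E'
from m import *
a=load('scene');b=load('top')
for nm,lo,hi in [('orange',(5,180,120),(16,255,255)),('red',(0,190,80),(4,255,255)),('yellow',(20,180,100),(30,255,255)),('blue',(105,170,80),(125,255,255)),('green',(60,130,40),(85,255,200))]:
    for n,c in(('S',a),('T',b)):
        print(nm,n,[(s,ce,onz(c,*ce,.085 if nm!='green' else .085).round(3).tolist()) for s,ce in blobs(c,lo,hi)[0]])
I=cv2.resize(b['frame'][90:260,90:360],None,fx=2.9,fy=2.9,interpolation=cv2.INTER_CUBIC)
J=a['frame'][140:300,160:370]
cv2.imwrite('pics/cropT.png',I[:,:,::-1]);cv2.imwrite('pics/cropS.png',cv2.resize(J,None,fx=3.6,fy=3.6,interpolation=cv2.INTER_CUBIC)[:,:,::-1])
E
```

```text
orange S [([17, 0, 11, 8, 62], [21.8, 3.5], [-1.426, -0.574, 0.085]), ([10, 2, 7, 13, 29], [13.3, 8.2], [-1.334, -0.604, 0.085]), ([202, 11, 159, 72, 3892], [256.8, 47.9], [-0.398, 0.358, 0.085]), ([0, 13, 5, 14, 36], [1.5, 20.8], [-1.103, -0.627, 0.085]), ([13, 13, 8, 13, 35], [17.3, 19.2], [-1.111, -0.562, 0.085]), ([71, 17, 27, 5, 61], [84.8, 19.1], [-1.023, -0.27, 0.085]), ([23, 21, 13, 5, 30], [28.9, 23.0], [-1.028, -0.507, 0.085]), ([38, 21, 9, 4, 22], [41.2, 22.4], [-1.022, -0.455, 0.085]), ([351, 21, 9, 10, 53], [355.2, 26.0], [-0.555, 0.867, 0.085]), ([0, 34, 157, 73, 5741], [83.5, 71.3], [-0.338, -0.277, 0.085]), ([28, 51, 33, 8, 76], [42.6, 55.4], [-0.55, -0.419, 0.085]), ([11, 56, 16, 4, 24], [18.8, 57.9], [-0.547, -0.499, 0.085]), ([47, 58, 12, 3, 21], [53.6, 59.3], [-0.494, -0.379, 0.085]), ([31, 60, 9, 3, 16], [35.1, 61.0], [-0.495, -0.44, 0.085]), ([0, 62, 21, 8, 45], [11.5, 66.5], [-0.46, -0.513, 0.085]), ([278, 175, 18, 14, 206], [286.7, 181.2], [0.489, 0.146, 0.085]), ([0, 363, 59, 20, 118], [28.8, 369.6], [0.805, -0.349, 0.085])]
orange T [([423, 29, 18, 28, 254],
[... 649 characters left out ...]
yellow T [([182, 234, 21, 19, 322], [192.0, 243.2], [0.402, 0.176, 0.085])]
blue S [([344, 84, 34, 15, 338], [360.2, 90.8], [0.094, 0.54, 0.085]), ([351, 167, 18, 14, 189], [359.5, 173.7], [0.512, 0.313, 0.085]), ([0, 249, 36, 15, 162], [17.5, 256.1], [0.561, -0.389, 0.085])]
blue T [([108, 183, 19, 18, 273], [117.0, 191.6], [0.503, 0.317, 0.085]), ([456, 194, 49, 36, 82], [482.7, 213.3], [0.445, -0.392, 0.085])]
green S [([486, 143, 17, 46, 148], [494.1, 165.3], [0.576, 0.629, 0.085]), ([330, 215, 20, 17, 271], [339.8, 223.1], [0.655, 0.193, 0.085]), ([169, 263, 56, 28, 1068], [199.1, 278.8], [0.713, -0.096, 0.085])]
green T [([173, 109, 17, 17, 222], [181.0, 116.8], [0.647, 0.196, 0.085])]
```

View pics/cropT.png

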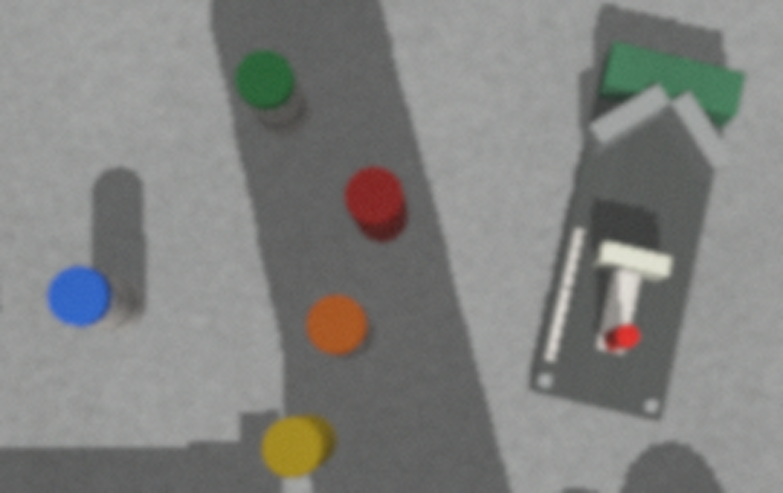

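View pics/cropS.png

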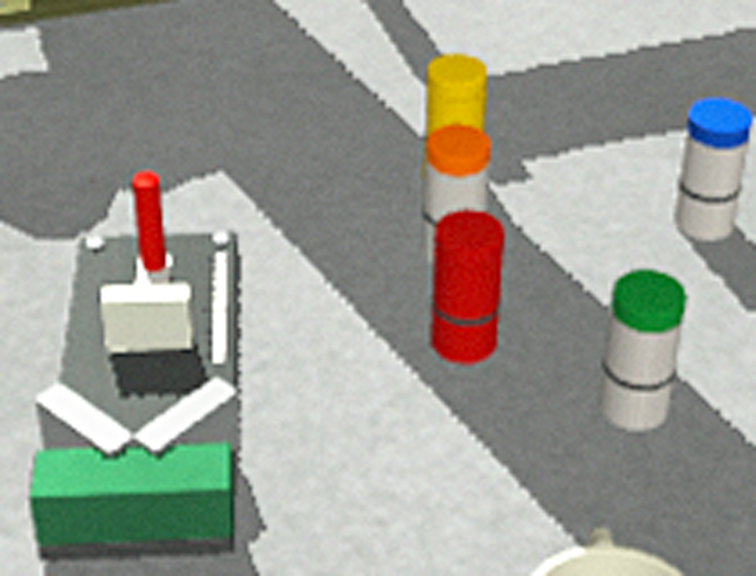

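The crops confirm it. The middle tube at top (206,202) / scene (287,181) has an orange cap and a grey body. The red and yellow tubes are solid-coloured look-alikes. Now I'll triangulate the orange cap, the post and the caliper.

Run:
```python
from m import *
a=load('scene');b=load('top')
T=lambda u,v:(u/2.9+90-.33,v/2.9+90-.33)
S=lambda u,v:(u/3.6+160-.36,v/3.6+140-.36)
def two(n,s,t): 
    X,r=tri([ray(a,*s),ray(b,*t)]);print(n,X.round(4),np.round(r,4))
two('post',S(146,181),T(621,336))
two('block far-left(scene left,near)',S(33,488),T(743,72))
two('V apex inner top',S(133,437),T(669,100))
two('vee right end',S(40,396),T(726,160))
two('vee left end',S(230,384),T(592,130))
two('jaw top L',S(190,288),T(600,247))
two('jaw top R',S(101,291),T(671,262))
# orange cap: top-face ellipse centre in scene
_,m=blobs(a,(5,180,120),(16,255,255));m[:170]=0;m[200:]=0
ys,xs=np.nonzero(m[:,270:300]);print('cap rows',ys.min(),ys.max(),xs.min()+270,xs.max()+270)
# widest upper ellipse: rows width
for r in range(174,192): 
    x=np.nonzero(m[r,270:300])[0]; 
    if len(x):print(r,x.min()+270,x.max()+270,end='; ')
two('orange capcentre',S(458,144),(205.6,201.6))
p=[onz(b,*T(*q),.012) for q in((531,388),(661,418))]
print('bed rear corners',p,np.linalg.norm(p[0]-p[1]))
h=cv2.cvtColor(b['frame'],cv2.COLOR_RGB2HSV);mm=cv2.inRange(h,np.array((60,90,30)),np.array((85,255,255)));mm[:,:280]=0;mm[150:]=0
c=max(cv2.findContours(mm,0,1)[0],key=cv2.contourArea);bx=cv2.boxPoints(cv2.minAreaRect(c))
print('block',[onz(b,*q,.048).round(4).tolist() for q in bx])
```

```text
post [ 0.4677 -0.0407  0.0876] [0.002 0.002]
block far-left(scene left,near) [ 0.6578 -0.1409  0.0527] [0.0006 0.0006]
V apex inner top [ 0.6379 -0.0866  0.0523] [0.0009 0.0009]
vee right end [ 0.5933 -0.1266  0.0524] [0.0017 0.0017]
vee left end [ 0.6163 -0.03    0.0539] [0.0008 0.0008]
jaw top L [ 0.5322 -0.0325  0.0546] [0.0006 0.0006]
jaw top R [ 0.5206 -0.0818  0.0558] [0.0004 0.0004]
cap rows 175 188 278 295
175 283 290; 176 281 293; 177 279 294; 178 278 295; 179 278 295; 180 278 295; 181 278 295; 182 278 295; 183 278 295; 184 279 295; 185 280 294; 186 281 293; 187 282 292; 188 285 289; orange capcentre [0.4801 0.1496 0.0825] [0.0001 0.0001]
bed rear corners [array([0.43503068, 0.01603983, 0.012     ]), array([ 0.41090488, -0.07875886,  0.012     ])] 0.09782047095598902
block [[0.6467, -0.0379, 0.048], [0.682, -0.0478, 0.048], [0.657, -0.1405, 0.048], [0.6218, -0.13, 0.048]]
```

```bash
cat >> h.py <<'E'
from scipy.spatial.transform import Rotation as Ro
def plan(pos,yaw_y=75.1):
    s=bot.read_state();q=Ro.from_quat(s['orientation'])
    a=np.radians(yaw_y);y=np.array([np.cos(a),np.sin(a),0]);z=np.array([0,0,-1.]);x=np.cross(y,z)
    t=Ro.from_matrix(np.array([x,y,z]).T)
    d=q.inv().apply(np.array(pos)-s['tool_pos'])/.04
    print('shift',d.round(3),'turn',np.degrees((q.inv()*t).as_rotvec()).round(2),'tcp',s['tool_pos'].round(4),'t',round(s['time_s'],2),'F',s['wrist_force'].round(2),'w',round(s['gripper_width'],4))
E
python3 -c "
from h import *
plan([.481,.1495,.2])"
```

```text
shift [-9.221 -4.533  0.772] turn [-1.000e-01 -1.000e-02 -1.075e+01] tcp [0.227  0.4727 0.2306] t 0.1 F [-0.02  0.41 -0.47] w 0.0856
```

```bash
python3 -m handwheel '[[-1,-0.5,0.1,0,0,-2,85],[-2,-1,0.2,0,0,-4,85],[-3,-1.5,0.3,0,0,-6,85],[-4,-2,0.4,0,0,-8,85],[-5,-2.5,0.5,0,0,-10.7,85],[-6,-3,0.6,-0.1,0,-10.7,85],[-7,-3.5,0.7,-0.1,0,-10.7,85],[-8,-4,0.77,-0.1,0,-10.7,85],[-9,-4.5,0.77,-0.1,0,-10.7,85],[-9.22,-4.53,0.77,-0.1,0,-10.7,85],[-9.22,-4.53,0.77,-0.1,0,-10.7,85],[-9.22,-4.53,0.77,-0.1,0,-10.7,85]]' 30
python3 - <<'E'
from m import *
c=cap('wrist','w1.png');print(bot.read_state()['tool_pos'],ray(c,256,192))
b=load('top');ce0=(205.6,201.6)
for s,ce in blobs(c,(5,170,100),(17,255,255),100)[0]:
    print(s,ce,onz(c,*ce,.085),tri([ray(c,*ce),ray(b,*ce0)]))
for yaw in (75.1,): plan([.481,.1495,.036],yaw)
E
```

```text
time_s: 1.3
tool_pos: [0.4805, 0.1507, 0.2002]
orientation: [0.13, 0.992, 0.001, -0.001]
wrist_force: [0.8, 0.3, -1.0]
gripper_width: 0.085
finger_force: 0.0
[0.48023955 0.15105685 0.20025497] (array([0.4051948 , 0.17112278, 0.34247446]), array([ 0.29752206, -0.06978773, -0.95216086]))
[231, 162, 44, 44, 1550] [252.3, 183.7] [0.47777039 0.15111829 0.085     ] (array([0.48051105, 0.15043957, 0.07547376]), [np.float64(8.208654361311042e-05), np.float64(8.2086543613132e-05)])
shift [-0.033 -0.039  4.106] turn [ 0.09 -0.06  0.02] tcp [0.4802 0.1511 0.2003] t 1.35 F [-0.45  0.26 -0.5 ] w 0.0848
```

View pics/w1.png

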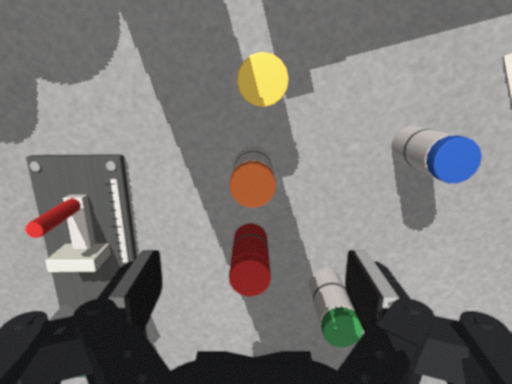

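The wrist view shows the orange cap at (252,184), centred between yellow (263,79) and red (250,262), with free room to its left and right for the fingers. Descend and grasp.

```bash
python3 -m handwheel '[[0,0,1,0,0,0,85],[0,-0.02,2,0,0,0,85],[0,-0.02,3,0,0,0,85],[0,-0.02,3.7,0,0,0,85],[0,-0.02,4.1,0,0,0,85],[0,-0.02,4.1,0,0,0,60],[0,-0.02,4.1,0,0,0,45],[0,-0.02,4.1,0,0,0,30],[0,-0.02,4.1,0,0,0,30],[0,-0.02,4.1,0,0,0,30],[0,-0.02,4.1,0,0,0,30],[0,-0.02,4.1,0,0,0,30]]' 30
python3 -c "
from h import *
plan([.481,.1495,.036])"
```

```text
time_s: 2.55
tool_pos: [0.4823, 0.1505, 0.0379]
orientation: [0.13, 0.991, 0.002, 0.001]
wrist_force: [-2.4, 1.3, 6.7]
gripper_width: 0.0392
finger_force: 30.9
shift [ 0.025 -0.033  0.048] turn [ 0.24  0.12 -0.05] tcp [0.4823 0.1505 0.0379] t 2.55 F [-2.38  1.29  6.73] w 0.0392
```

```bash
python3 -m handwheel '[[0,0,-0.3,0,0,0,30],[0,0,-1,0,0,0,30],[0,0,-2,0,0,0,30],[0,0,-3,0,0,0,30],[0,0,-3,0,0,0,30],[0,0,-3,0,0,0,30],[0,0,-3,0,0,0,30]]' 30
python3 - <<'E'
from h import *
c=cap('scene');plan([.568,-.0685,.15])
E
```

```text
time_s: 3.25
tool_pos: [0.4797, 0.149, 0.1551]
orientation: [0.13, 0.991, 0.0, -0.001]
wrist_force: [-0.5, 0.8, -2.0]
gripper_width: 0.0389
finger_force: 31.1
shift [-3.541 -4.68   0.109] turn [-0.02 -0.18 -0.06] tcp [0.4795 0.1489 0.1547] t 3.3 F [-0.17  0.75 -2.87] w 0.0396
```

```bash
python3 -m handwheel '[[-0.5,-0.7,0,0,0,0,30],[-1.2,-1.6,0,0,0,0,30],[-1.9,-2.5,0,0,0,0,30],[-2.6,-3.4,0.1,0,0,0,30],[-3.2,-4.2,0.1,0,0,0,30],[-3.54,-4.68,0.1,0,0,0,30],[-3.54,-4.68,0.1,0,0,0,30],[-3.54,-4.68,0.1,0,0,0,30],[-3.54,-4.68,0.1,0,0,0,30]]' 30
python3 - <<'E'
from h import *
c=cap('scene')
cv2.imwrite('pics/s2.png',cv2.resize(c['frame'][120:310,130:330],None,fx=3,fy=3,interpolation=cv2.INTER_CUBIC)[:,:,::-1])
plan([.568,-.0685,.05])
xh=np.array([.966,-.257,0]);seat=np.array([.6115,-.080,.012])
print(((bot.read_state()['tool_pos']-seat)[:2]@np.array([[.966,.257],[-.257,.966]])))
E
```

```text
time_s: 4.2
tool_pos: [0.5683, -0.067, 0.151]
orientation: [0.13, 0.992, 0.001, -0.001]
wrist_force: [-0.6, -0.3, -2.5]
gripper_width: 0.0392
finger_force: 31.3
shift [-2.000e-03 -5.000e-02  2.535e+00] turn [ 0.1  -0.11  0.02] tcp [ 0.5686 -0.0668  0.1514] t 4.25 F [-0.33  0.81 -2.23] w 0.0393
[-0.04484411  0.0017312 ]
```

View pics/s2.png

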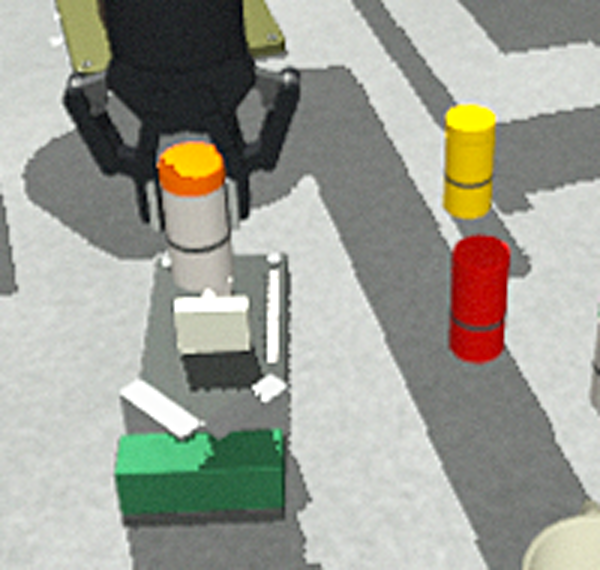

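The tube hangs upright between the pads (cap at crop (191,165)), clear of the jaw and the V. Lower it, creeping at the end.

```bash
python3 -m handwheel '[[0,-0.05,0.6,0,0,0,30],[0,-0.05,1.3,0,0,0,30],[0,-0.05,1.9,0,0,0,30],[0,-0.05,2.2,0,0,0,30],[0,-0.05,2.35,0,0,0,30],[0,-0.05,2.4,0,0,0,30],[0,-0.05,2.42,0,0,0,30],[0,-0.05,2.42,0,0,0,30],[0,-0.05,2.42,0,0,0,30]]' 30
python3 -m handwheel '[[0,0,0.02,0,0,0,30],[0,0,0.04,0,0,0,30],[0,0,0.06,0,0,0,30],[0,0,0.06,0,0,0,30]]' 30
python3 -m handwheel '[[0,0,0.02,0,0,0,30],[0,0,0.04,0,0,0,30],[0,0,0.04,0,0,0,30]]' 30
```

```text
time_s: 5.15
tool_pos: [0.5699, -0.0698, 0.0563]
orientation: [0.13, 0.991, 0.001, 0.001]
wrist_force: [-0.7, 0.4, -2.7]
gripper_width: 0.0393
finger_force: 31.3
time_s: 5.55
tool_pos: [0.569, -0.0697, 0.0529]
orientation: [0.13, 0.991, 0.001, 0.0]
wrist_force: [0.5, 0.0, -2.4]
gripper_width: 0.0393
finger_force: 31.3
time_s: 5.85
tool_pos: [0.569, -0.0696, 0.0512]
orientation: [0.13, 0.991, 0.001, 0.0]
wrist_force: [-0.1, 0.6, -2.1]
gripper_width: 0.0395
finger_force: 31.3
```

```bash
python3 -m handwheel '[[0,0,0.02,0,0,0,30],[0,0,0.04,0,0,0,30],[0,0,0.04,0,0,0,30]]' 30
python3 -m handwheel '[[0,0,0.015,0,0,0,30],[0,0,0.03,0,0,0,30],[0,0,0.03,0,0,0,30]]' 30
```

```text
time_s: 6.15
tool_pos: [0.5693, -0.0697, 0.05]
orientation: [0.13, 0.991, 0.001, 0.0]
wrist_force: [-0.7, -0.0, -1.9]
gripper_width: 0.0392
finger_force: 31.4
time_s: 6.45
tool_pos: [0.5701, -0.0698, 0.0499]
orientation: [0.13, 0.991, 0.001, 0.001]
wrist_force: [-2.0, 0.9, 5.7]
gripper_width: 0.0392
finger_force: 32.1
```

Contact came at the predicted height. Release slowly and retreat upward.

```bash
python3 -m handwheel '[[0,0,0,0,0,0,42],[0,0,0,0,0,0,46],[0,0,0,0,0,0,52],[0,0,0,0,0,0,60],[0,0,0,0,0,0,60],[0,0,0,0,0,0,60],[0,0,-0.3,0,0,0,60],[0,0,-0.9,0,0,0,60],[0,0,-1.8,0,0,0,60],[0,0,-2.8,0,0,0,60],[0,0,-3.4,0,0,0,60],[0,0,-3.4,0,0,0,60]]' 30
python3 - <<'E'
from m import *
s=cap('scene');b=cap('top');w=cap('wrist')
for n,c in(('S',s),('T',b),('W',w)):
    print(n,[(x[0],x[1],onz(c,*x[1],.095).round(4).tolist()) for x in blobs(c,(5,170,100),(17,255,255),40)[0] if 150<x[1][1]<300 or n=='W'])
cv2.imwrite('pics/s3.png',np.vstack([np.hstack([cv2.resize(c['frame'][r:r+130,k:k+130],(400,400)) for c,r,k in((s,170,140),(b,100,245))])])[:,:,::-1])
plan([.45,-.036,.19])
E
```

```text
time_s: 7.65
tool_pos: [0.5721, -0.0703, 0.19]
orientation: [0.13, 0.991, 0.001, 0.005]
wrist_force: [0.8, 0.6, 0.2]
gripper_width: 0.0598
finger_force: 0.0
S [([496, 158, 16, 32, 67], [503.5, 174.1], [0.6245, 0.6087, 0.095]), ([187, 220, 20, 10, 95], [197.0, 225.4], [0.5884, -0.0732, 0.095])]
T [([308, 144, 21, 19, 316], [318.0, 153.1], [0.5687, -0.069, 0.095])]
W [([229, 167, 50, 51, 1996], [253.6, 191.9], [0.5669, -0.0684, 0.095])]
shift [ 3.085  0.051 -0.136] turn [ 0.1  -0.01 -0.06] tcp [ 0.5687 -0.0698  0.1845] t 7.8 F [-0.56  0.76 -0.55] w 0.06
```

View pics/s3.png

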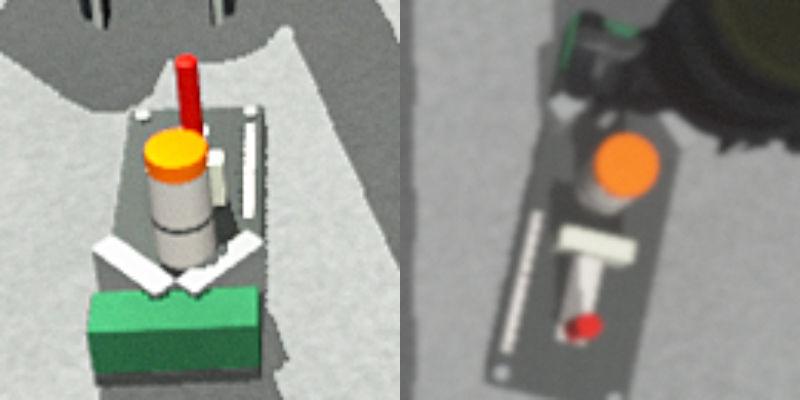

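The tube stands upright on the bed, in front of the jaw and facing the V (top view crop (625,165)). Next, go behind the post with shut fingers.

```bash
python3 -m handwheel '[[0.6,0,-0.1,0,0,0,40],[1.4,0,-0.1,0,0,0,20],[2.3,0,-0.1,0,0,0,0],[3.2,0,-0.1,0,0,0,0],[3.75,0.04,-0.1,0,0,0,0],[3.75,0.04,-0.1,0,0,0,0],[3.75,0.04,-0.1,0,0,0,0],[3.75,0.04,-0.1,0,0,0,0]]' 30
python3 -c "
from h import *
plan([.4242,-.0295,.042])"
```

```text
time_s: 8.6
tool_pos: [0.4256, -0.0298, 0.1883]
orientation: [0.13, 0.991, 0.001, 0.0]
wrist_force: [-0.9, -0.9, 0.3]
gripper_width: 0.0002
finger_force: 0.0
shift [ 0.038 -0.007  3.656] turn [ 0.1   0.03 -0.07] tcp [ 0.4256 -0.0298  0.1883] t 8.6 F [-0.85 -0.9   0.3 ] w 0.0002
```

```bash
python3 -m handwheel '[[0.04,0,0.8,0,0,0,0],[0.04,0,1.7,0,0,0,0],[0.04,0,2.6,0,0,0,0],[0.04,0,3.3,0,0,0,0],[0.04,0,3.65,0,0,0,0],[0.04,0,3.65,0,0,0,0],[-0.2,0,3.65,0,0,0,0],[-0.4,0,3.65,0,0,0,0],[-0.4,0,3.65,0,0,0,0]]' 30
python3 -m handwheel '[[-0.05,0,0,0,0,0,0],[-0.1,0,0,0,0,0,0],[-0.15,0,0,0,0,0,0],[-0.2,0,0,0,0,0,0],[-0.25,0,0,0,0,0,0],[-0.3,0,0,0,0,0,0],[-0.3,0,0,0,0,0,0]]' 30
python3 -m handwheel '[[-0.05,0,0,0,0,0,0],[-0.1,0,0,0,0,0,0],[-0.15,0,0,0,0,0,0],[-0.2,0,0,0,0,0,0],[-0.2,0,0,0,0,0,0]]' 30
```

```text
time_s: 9.5
tool_pos: [0.444, -0.0341, 0.0439]
orientation: [0.13, 0.991, 0.001, 0.003]
wrist_force: [0.3, 0.7, -0.3]
gripper_width: 0.0
finger_force: 0.0
time_s: 10.2
tool_pos: [0.4507, -0.0367, 0.0422]
orientation: [0.13, 0.991, 0.001, -0.001]
wrist_force: [-2.5, -0.5, 0.2]
gripper_width: -0.0
finger_force: 0.0
time_s: 10.7
tool_pos: [0.4601, -0.0388, 0.0427]
orientation: [0.13, 0.991, 0.001, 0.001]
wrist_force: [-1.5, -0.1, -0.1]
gripper_width: 0.0005
finger_force: 0.0
```

```bash
python3 -m handwheel '[[-0.05,0,0,0,0,0,0],[-0.1,0,0,0,0,0,0],[-0.15,0,0,0,0,0,0],[-0.2,0,0,0,0,0,0],[-0.25,0,0,0,0,0,0],[-0.3,0,0,0,0,0,0],[-0.35,0,0,0,0,0,0],[-0.4,0,0,0,0,0,0],[-0.45,0,0,0,0,0,0],[-0.5,0,0,0,0,0,0],[-0.5,0,0,0,0,0,0],[-0.5,0,0,0,0,0,0]]' 30
python3 - <<'E'
from m import *
b=cap('top');s=cap('scene')
for n,c in(('S',s),('T',b)):
    print(n,[(x[0],x[1],onz(c,*x[1],.095).round(4).tolist()) for x in blobs(c,(5,170,100),(17,255,255),40)[0] if 120<x[1][1]<300])
cv2.imwrite('pics/s4.png',np.hstack([cv2.resize(c['frame'][r:r+130,k:k+130],(400,400)) for c,r,k in((s,170,140),(b,100,245))])[:,:,::-1])
plan([.50,-.05,.042])
E
```

```text
time_s: 11.9
tool_pos: [0.4794, -0.0439, 0.0427]
orientation: [0.13, 0.991, 0.001, 0.001]
wrist_force: [-1.4, -1.0, 0.2]
gripper_width: -0.0003
finger_force: 0.0
S [([496, 158, 16, 32, 71], [503.5, 174.2], [0.6248, 0.6084, 0.095]), ([186, 215, 21, 19, 256], [197.8, 224.7], [0.5868, -0.0714, 0.095])]
T [([310, 138, 15, 15, 100], [315.8, 142.9], [0.5889, -0.0655, 0.095])]
shift [-0.539 -0.015  0.019] turn [ 0.11  0.07 -0.05] tcp [ 0.4793 -0.0439  0.0427] t 12.0 F [-0.81 -0.55 -0.56] w 0.0002
```

View pics/s4.png

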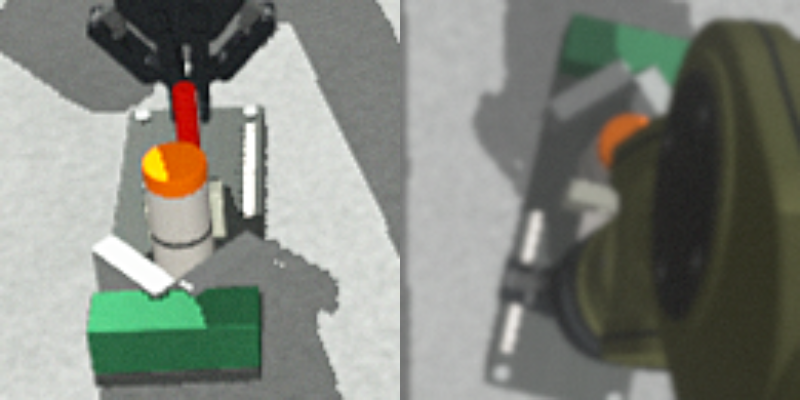

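The tube is upright and being pushed, with the fingers behind the post. Continue slowly.

```bash
python3 -m handwheel '[[-0.04,0,0,0,0,0,0],[-0.08,0,0,0,0,0,0],[-0.12,0,0,0,0,0,0],[-0.16,0,0,0,0,0,0],[-0.2,0,0,0,0,0,0],[-0.24,0,0,0,0,0,0],[-0.28,0,0,0,0,0,0],[-0.32,0,0,0,0,0,0],[-0.36,0,0,0,0,0,0],[-0.4,0,0,0,0,0,0],[-0.4,0,0,0,0,0,0]]' 30
python3 -m handwheel '[[-0.02,0,0,0,0,0,0],[-0.04,0,0,0,0,0,0],[-0.06,0,0,0,0,0,0],[-0.08,0,0,0,0,0,0],[-0.08,0,0,0,0,0,0]]' 30
python3 -m handwheel '[[-0.02,0,0,0,0,0,0],[-0.04,0,0,0,0,0,0],[-0.06,0,0,0,0,0,0],[-0.06,0,0,0,0,0,0]]' 30
```

```text
time_s: 13.1
tool_pos: [0.4947, -0.048, 0.0426]
orientation: [0.13, 0.991, 0.001, 0.0]
wrist_force: [-2.6, 0.1, 0.4]
gripper_width: 0.0001
finger_force: 0.0
time_s: 13.6
tool_pos: [0.4975, -0.0488, 0.0426]
orientation: [0.13, 0.991, 0.001, 0.0]
wrist_force: [-3.1, 0.2, -0.0]
gripper_width: -0.0001
finger_force: 0.0
time_s: 14.0
tool_pos: [0.4998, -0.0495, 0.0426]
orientation: [0.13, 0.991, 0.001, 0.0]
wrist_force: [-2.5, 0.3, -0.2]
gripper_width: -0.0001
finger_force: 0.0
```

```bash
python3 -m handwheel '[[-0.01,0,0,0,0,0,0],[-0.02,0,0,0,0,0,0],[-0.03,0,0,0,0,0,0],[-0.04,0,0,0,0,0,0],[-0.04,0,0,0,0,0,0]]' 30
python3 -m handwheel '[[-0.01,0,0,0,0,0,0],[-0.02,0,0,0,0,0,0],[-0.03,0,0,0,0,0,0],[-0.04,0,0,0,0,0,0],[-0.04,0,0,0,0,0,0]]' 30
python3 -m handwheel '[[-0.01,0,0,0,0,0,0],[-0.02,0,0,0,0,0,0],[-0.03,0,0,0,0,0,0],[-0.03,0,0,0,0,0,0]]' 30
python3 -c "
from m import *
s=cap('scene')
print([(x[0],x[1]) for x in blobs(s,(5,170,100),(17,255,255),40)[0] if 120<x[1][1]<300])
p=proj(s,[.6115,-.08,.097]);print(p)"
```

```text
time_s: 14.5
tool_pos: [0.5013, -0.0498, 0.0426]
orientation: [0.13, 0.991, 0.001, 0.0]
wrist_force: [-2.9, -0.4, 0.6]
gripper_width: 0.0002
finger_force: 0.0
time_s: 15.0
tool_pos: [0.5028, -0.0503, 0.0426]
orientation: [0.13, 0.991, 0.001, 0.0]
wrist_force: [-2.9, 0.3, 0.0]
gripper_width: 0.0003
finger_force: 0.0
time_s: 15.4
tool_pos: [0.504, -0.0506, 0.0426]
orientation: [0.13, 0.991, 0.001, 0.0]
wrist_force: [-2.7, 0.2, 0.1]
gripper_width: -0.0002
finger_force: 0.0
[([496, 158, 16, 32, 70], [503.6, 173.9]), ([185, 224, 22, 19, 270], [197.3, 233.4])]
[195.76933466 233.05565728]
```

```bash
python3 -m handwheel '[[-0.01,0,0,0,0,0,0],[-0.02,0,0,0,0,0,0],[-0.03,0,0,0,0,0,0],[-0.03,0,0,0,0,0,0]]' 30
python3 -m handwheel '[[-0.01,0,0,0,0,0,0],[-0.02,0,0,0,0,0,0],[-0.03,0,0,0,0,0,0],[-0.03,0,0,0,0,0,0]]' 30
```

```text
time_s: 15.85
tool_pos: [0.5051, -0.0509, 0.0426]
orientation: [0.13, 0.991, 0.001, 0.0]
wrist_force: [-3.1, 0.5, 0.7]
gripper_width: -0.0001
finger_force: 0.0
time_s: 16.25
tool_pos: [0.5063, -0.0512, 0.0426]
orientation: [0.13, 0.991, 0.001, 0.0]
wrist_force: [-2.5, 0.9, -0.8]
gripper_width: 0.0002
finger_force: 0.0
```

```bash
python3 -m handwheel '[[-0.01,0,0,0,0,0,0],[-0.02,0,0,0,0,0,0],[-0.02,0,0,0,0,0,0]]' 30
python3 -m handwheel '[[-0.01,0,0,0,0,0,0],[-0.02,0,0,0,0,0,0],[-0.02,0,0,0,0,0,0]]' 30
```

```text
time_s: 16.55
tool_pos: [0.507, -0.0514, 0.0426]
orientation: [0.13, 0.991, 0.001, 0.0]
wrist_force: [-3.2, -0.0, -0.0]
gripper_width: 0.0003
finger_force: 0.0
time_s: 16.85
tool_pos: [0.5077, -0.0516, 0.0426]
orientation: [0.13, 0.991, 0.001, 0.0]
wrist_force: [-3.1, -0.2, 0.6]
gripper_width: 0.0
finger_force: 0.0
```

```bash
python3 -m handwheel '[[-0.01,0,0,0,0,0,0],[-0.02,0,0,0,0,0,0],[-0.02,0,0,0,0,0,0]]' 30
python3 -m handwheel '[[-0.01,0,0,0,0,0,0],[-0.02,0,0,0,0,0,0],[-0.02,0,0,0,0,0,0]]' 30
```

```text
time_s: 17.15
tool_pos: [0.508, -0.0518, 0.0425]
orientation: [0.13, 0.991, 0.001, -0.0]
wrist_force: [-4.9, -0.7, 0.3]
gripper_width: 0.0002
finger_force: 0.0
time_s: 17.45
tool_pos: [0.508, -0.052, 0.0423]
orientation: [0.13, 0.991, 0.001, -0.001]
wrist_force: [-5.6, 0.4, 0.5]
gripper_width: 0.0002
finger_force: 0.0
```

```bash
python3 -m handwheel '[[-0.01,0,0,0,0,0,0],[-0.02,0,0,0,0,0,0],[-0.02,0,0,0,0,0,0]]' 30
```

```text
time_s: 17.75
tool_pos: [0.508, -0.0522, 0.042]
orientation: [0.13, 0.991, 0.001, -0.002]
wrist_force: [-7.0, -0.5, 0.2]
gripper_width: 0.0
finger_force: 0.0
```

```bash
python3 -c "
from m import *
s=cap('scene')
print([(x[0],x[1]) for x in blobs(s,(5,170,100),(17,255,255),40)[0] if 120<x[1][1]<300])
for g in (0,-.005,-.01):
  print(proj(s,[.6115+g*.966,-.08-g*.257,.097]))
cv2.imwrite('pics/s5.png',cv2.resize(s['frame'][190:290,150:240],None,fx=6,fy=6,interpolation=cv2.INTER_CUBIC)[:,:,::-1])"
```

```text
[([496, 157, 16, 33, 73], [503.6, 173.8]), ([186, 226, 21, 19, 275], [197.5, 235.0])]
[195.76933466 233.05565728]
[195.94251565 231.26812454]
[196.11398994 229.49820803]
```

View pics/s5.png

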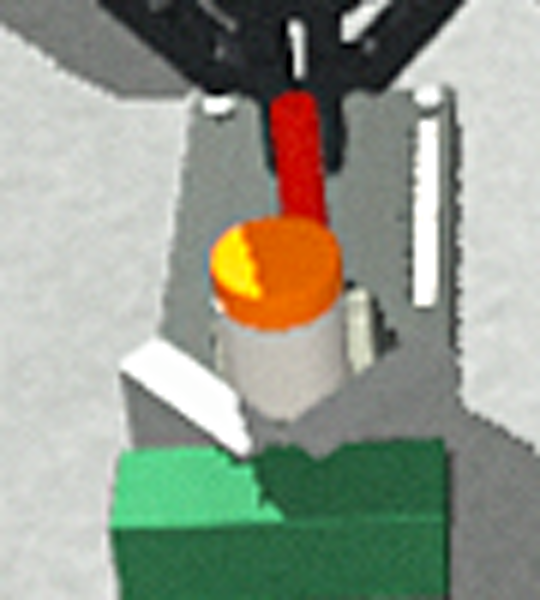

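The tube stands upright in the V's mouth, bearing on both plates (cap at scene (197,235)). TCP x has stopped at 0.508 while the force climbs about 1.3 N per 0.8 mm, so it is seated. Ramp up to about 10 N on the tube, which is about 12.5 N at the wrist with the jaw's 2.7 N friction.

```bash
python3 -m handwheel '[[-0.01,0,0,0,0,0,0],[-0.02,0,0,0,0,0,0],[-0.03,0,0,0,0,0,0],[-0.03,0,0,0,0,0,0],[-0.03,0,0,0,0,0,0]]' 30
for i in 1 2 3 4 5; do python3 -c "
from h import *
s=bot.read_state();print(s['wrist_force'].round(2))"; done
```

```text
time_s: 18.3
tool_pos: [0.508, -0.0524, 0.0417]
orientation: [0.13, 0.991, 0.001, -0.003]
wrist_force: [-8.1, 0.1, 1.0]
gripper_width: -0.0001
finger_force: 0.0
[-8.09  0.11  1.  ]
[-8.09  0.11  1.  ]
[-8.09  0.11  1.  ]
[-8.09  0.11  1.  ]
[-8.09  0.11  1.  ]
```

```bash
python3 -m handwheel '[[-0.01,0,0,0,0,0,0],[-0.02,0,0,0,0,0,0],[-0.02,0,0,0,0,0,0],[-0.02,0,0,0,0,0,0]]' 30
```

```text
time_s: 18.7
tool_pos: [0.508, -0.0525, 0.0415]
orientation: [0.13, 0.991, 0.001, -0.003]
wrist_force: [-10.3, -0.8, 1.1]
gripper_width: 0.0001
finger_force: 0.0
```

```bash
python3 -m handwheel '[[-0.01,0,0,0,0,0,0],[-0.02,0,0,0,0,0,0],[-0.03,0,0,0,0,0,0],[-0.03,0,0,0,0,0,0],[-0.03,0,0,0,0,0,0]]' 30
```

```text
time_s: 19.2
tool_pos: [0.5079, -0.0526, 0.0412]
orientation: [0.13, 0.991, 0.001, -0.004]
wrist_force: [-10.8, 0.3, 1.7]
gripper_width: 0.0003
finger_force: 0.0
```

```bash
python3 -m handwheel '[[0,0,0,0,0,0,0],[0,0,0,0,0,0,0],[0,0,0,0,0,0,0],[0,0,0,0,0,0,0]]' 30
```

```text
time_s: 19.6
tool_pos: [0.5079, -0.0526, 0.0412]
orientation: [0.13, 0.991, 0.001, -0.004]
wrist_force: [-11.3, 1.1, 1.9]
gripper_width: -0.0001
finger_force: 0.0
```

```bash
python3 -m handwheel '[[-0.01,0,0,0,0,0,0],[-0.02,0,0,0,0,0,0],[-0.025,0,0,0,0,0,0],[-0.025,0,0,0,0,0,0],[-0.025,0,0,0,0,0,0],[-0.025,0,0,0,0,0,0],[-0.025,0,0,0,0,0,0],[-0.025,0,0,0,0,0,0]]' 30
python3 -m handwheel '[[0,0,0,0,0,0,0],[0,0,0,0,0,0,0],[0,0,0,0,0,0,0],[0,0,0,0,0,0,0],[0,0,0,0,0,0,0],[0,0,0,0,0,0,0],[0,0,0,0,0,0,0]]' 30
```

```text
time_s: 20.4
tool_pos: [0.5079, -0.0526, 0.041]
orientation: [0.13, 0.991, 0.001, -0.005]
wrist_force: [-12.2, 1.0, 2.4]
gripper_width: 0.0003
finger_force: 0.0
time_s: 21.1
tool_pos: [0.5079, -0.0526, 0.0409]
orientation: [0.13, 0.991, 0.001, -0.005]
wrist_force: [-13.2, 0.6, 2.7]
gripper_width: 0.0001
finger_force: 0.0
```

Pressed for over a second. Back off and check.

```bash
python3 -m handwheel '[[0.05,0,0,0,0,0,0],[0.1,0,0,0,0,0,0],[0.2,0,0,0,0,0,0],[0.35,0,0,0,0,0,0],[0.6,0,0,0,0,0,0],[1,0,0,0,0,0,0],[1.2,0,0,0,0,0,0],[1.2,0,-1,0,0,0,0],[1.2,0,-2,0,0,0,0],[1.2,0,-3,0,0,0,0],[2.2,0,-4,0,0,0,0],[3.2,0,-4,0,0,0,0]]' 30
python3 -m handwheel '[[1,0,0,0,0,0,0],[2,0,0,0,0,0,0],[2,0,0,0,0,0,0],[2,0,0,0,0,0,0]]' 30
python3 - <<'E'
from m import *
s=cap('scene');b=cap('top')
for n,c in(('S',s),('T',b)):
    print(n,[(x[0],x[1],onz(c,*x[1],.097).round(4).tolist()) for x in blobs(c,(5,170,100),(17,255,255),40)[0] if 100<x[1][1]<300])
cv2.imwrite('pics/s6.png',np.hstack([cv2.resize(c['frame'][r:r+100,k:k+100],(400,400),interpolation=cv2.INTER_CUBIC) for c,r,k in((s,185,150),(b,90,265))])[:,:,::-1])
E
```

```text
time_s: 22.3
tool_pos: [0.3948, -0.0206, 0.2072]
orientation: [0.13, 0.991, 0.001, 0.006]
wrist_force: [0.0, 0.1, -0.1]
gripper_width: 0.0003
finger_force: 0.0
time_s: 22.7
tool_pos: [0.3129, 0.0003, 0.203]
orientation: [0.13, 0.992, 0.001, 0.002]
wrist_force: [0.5, -0.8, -0.5]
gripper_width: -0.0002
finger_force: 0.0
S [([496, 158, 16, 32, 70], [503.4, 174.3], [0.6273, 0.605, 0.097]), ([186, 231, 21, 14, 104], [196.9, 240.0], [0.6308, -0.0818, 0.097])]
T [([313, 123, 19, 20, 296], [322.2, 132.5], [0.6088, -0.0785, 0.097])]
```

View pics/s6.png

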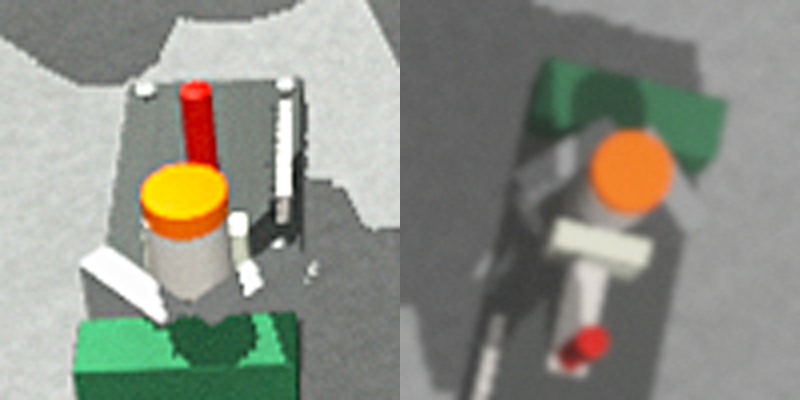

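The tube stands upright in the V with the jaw face against it. The cap in the top view maps to (0.609, -0.079), which is the seat within measurement error. I'll hand it in.

```bash
python3 -c "
from rig import bot
print(bot.sign_off())"
```

```text
the job is handed in; nothing more can be done
None
```

The orange-capped tube is seated upright in the V with the jaw touching it and the gripper clear; I pressed it with an estimated 10 N for about a second and handed the job in at about 23 s, though hand-in returned no verdict and the force on each V face (about 7 N) is worked out from the wrist force, not measured.

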